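# Turn the table mirror over to its magnifying side

## Task

Turn the round table mirror over on its pivots, so that its magnifying side, which now faces away from the robot, looks towards the robot, and leave it standing upright in its stand. Do it only by pushing on the mirror with the fingertips or the outside of the fingers: do not pinch the mirror between the fingers, do not lift, tip or shift its stand, and leave everything else on the shelf where it is.

Things in the scene. Friction and masses are not known exactly. Their poses are not given: they have to be found in the camera images.
- stand: Loose aluminium mirror stand, 0.8 to 1.2 kg: round base 148 mm across, stem, and a half-round U yoke of 9 mm bar (radius 101 mm about the pivot, lowest point 84 mm up) in its y-z plane, open at the top. Origin: centre of the underside, at z = 0. x points away from the robot (within 0.35 rad of straight ahead), y left along the pivot axis, z up. It slides or tips if pushed hard
- stand_front (a point): Point on the front edge of the stand's base, 74 mm from its centre towards the robot, 5 mm up
- pivot (a point): Point on the stand: centre of the mirror and middle of the pivot axis (which runs along the stand's y), 185 mm above the shelf; the mirror turns about it
- mirror (a joint): Mirror angle, rad. 0: upright, plain side to the robot (starts leaning up to 0.5 either way). Grows as the top edge is pushed away from the robot: 1.57 flat, plain side up; 3.14 upright, magnifying side to the robot. The other way it falls to -3.14, the same place. No stop within 6.28 either way; balanced, and stiff pivots (0.07 N m, about 1 N at the rim) hold it where it is left
- rim_top (a point): Point on the mirror's outer edge, mid-thickness, 88 mm from the pivot: the top of the rim at joint 0, the bottom of the rim at joint 3.14
- plain_side: The half of the round mirror (176 mm across, 16 mm thick in all, steel rim that drags on a fingertip sliding along it) with the plain glass, a flat pane nearly as wide as the mirror. Origin at the pivot centre, mid-thickness; the face lies 8 mm from it towards its -x. At joint 0 its axes are the stand's; it turns with the mirror
- magnifying_side: The other half, with a smaller round magnifying glass, 114 mm across, set in a broad white ring. Same origin and axes as plain_side; its face lies 8 mm from the origin in its +x direction
- bottle: Brown glass bottle with a closed cap, 54 mm across, 150 mm tall, standing to one side of the mirror, 180 to 210 mm from its centre; origin at its underside. Leave alone
- jar: Squat glass jar with a lid, 58 mm across, 55 mm tall, on the other side of the mirror, 180 to 210 mm from its centre (bottle and jar may change places); origin at its underside. Leave alone
- bowl: Small steel bowl of hair clips, 104 mm across, 40 mm tall, behind the mirror; origin at its underside. Leave alone
- comb: Brown comb lying flat in front of the mirror, 172 mm by 35 mm, 5 mm thick; origin at the middle of its underside, x along its length. Leave alone
- brush: Wooden hairbrush lying on the left, bristles up, 220 mm long, 30 mm high; origin at its underside near the middle, x along its length towards the head. Leave alone
- tin: Flat round metal tin of hair wax, 70 mm across, 25 mm high, lying on the right; origin at its underside. Leave alone

How it is judged:
At the end, for the whole second after the job is handed in: The mirror stands upright within 0.15 rad (about 8.5 degrees) with the magnifying side to the robot (joint 3.14 or -3.14), at rest; the stand is upright on the shelf, within 30 mm of where it stood, the front point of its base within 35 mm ((value of joint mirror between 2.99 and 3.29 rad or value of joint mirror between -3.29 and -2.99 rad) and velocity of joint mirror between -0.1 and 0.1 rad/s and angle between stand's own z axis and vertical below 0.05 rad and height (world z) of stand below 0.005 m and linear speed of stand below 0.02 m/s and distance of stand from where it was at the start of the episode below 0.03 m and distance of stand_front from where it was at the start of the episode below 0.035 m); the robot touches nothing.
It fails at once if the mirror is pinched: the fingers press on both its sides at once, each with more than 2 N (contact force between the fingers and plain_side above 2 N and contact force between the fingers and magnifying_side above 2 N).
It fails at once if the stand is lifted more than 12 mm off the shelf (height (world z) of stand above 0.012 m).
It fails at once if the stand tips by more than 0.2 rad (angle between stand's own z axis and vertical above 0.2 rad).
It fails at once if the bottle, jar, bowl, comb, brush or tin is moved by more than 25 mm (distance of any of bottle, jar, bowl, comb, brush, tin from where it was at the start of the episode above 0.025 m).
It fails at once if the bottle or the jar is tipped over (angle between any of bottle, jar's own z axis and vertical above 0.4 rad).
It also fails if it takes over 61 s, if anything falls off the work surface, if the arm or the gripper's body presses on something with over 40 N, if the wrist force passes 120 N, or if a joint passes its speed limit or range.

## Robot

A 7-joint arm with a two-finger parallel gripper is mounted at the origin on the work surface. World frame = base frame: x ahead of the robot, y to its left, z up, the work surface at z = 0. Lengths are in m, angles in rad, forces in N, time in s.
With the tool pointing down it reaches from about 0.425 to 0.825 m from the base axis. Payload 3.6 kg.
Tool frame: the origin (TCP) lies midway between the tips of the shut fingers; the grasp point (between the pads) lies manip.grip_depth behind it (manip.grip_depth is the distance from the TCP to the grasp point, in m); z points along the fingers, y is the direction in which the jaws open and shut (so a half turn about z gives the same grasp; the last joint's range is limited). The gripper opens to 93 mm and grips with 3 to 60 N. Pads are 15 mm wide; open, the fingers measure 128 mm over their backs; the gripper's body (75 mm by 188 mm) begins 65 mm behind the grasp point.
Start: joints at [-1.341, 0.615, -0.013, 1.423, 0.008, 1.103, -0.04], TCP at [0.164, 0.629, 0.219] pointing down, gripper open.
Joint ranges: [-3.12, 3.12], [-0.3, 2.06], [-1.34, 1.32], [0.26, 2.42], [-1.36, 4.5], [0.01, 1.98], [-2.84, 2.84]. Speed limits (rad/s): [2.79, 2.79, 3.14, 3.14, 3.14, 3.14, 3.14].

## Interface

Orientations are given as [roll, pitch, yaw] about the fixed x, y, z axes, in that order (R = Rz(yaw) Ry(pitch) Rx(roll)).
In Python, from station import manip gives the robot as it stands. The module is installed in compiled form; this text tells all that it offers.
- The arm moves only by the tool move_arm, never from a script. Its argument "plan" is a list of rows, each an object of numbers: "claw": the closure, from 0 (fully open) to 1 (shut); "x", "y", "z": the shift along the tool's x, y, z normalised to -1 to 1, where 1 is 120 mm; "roll": the turn about the tool's z normalised to -1 to 1, where 1 is 1.5 rad. In form: [{"claw": .., "x": .., "y": .., "z": .., "roll": ..}, ...]. A call has 1 to 20 rows; each row is the pose to reach, as a shift and turn from the pose measured when the call began, along the tool's axes at that moment; what a row does not reach only later rows make up. A row lasts 1/10 s, in which the tool goes at most 50 mm and 8.59 degrees, less where a joint would pass 70% of its speed; a pose out of reach is approached as far as the arm can. A call with a number of a shift or a turn outside -1 to 1 is refused whole. A call with a gripper value outside its range is refused whole. The fingers move at their own pace and stop on an object; "squeeze" is the grip in N (left out, the last holds). Time passes only in rows, so rows that repeat a pose let the fingers close. It gives the time, the measured TCP pose, the force and the opening at its end, in the units of the state.
- manip.state(): the state, without advancing time (a new reading comes with each control period).
- manip.read_camera(name): name is "scene" or "top" or "wrist"; returns a dict with "frame" (420x560x3 uint8, red, green, blue), "K" (3x3 intrinsics, pixels), "extrinsics" (4x4, takes a point from world to camera coordinates); the wrist camera has in their place "tool_from_camera" (4x4, takes a point from camera to tool coordinates, whose origin is the TCP and whose axes are the flange's). Camera axes: x right, y up, looking along -z (the intrinsics and any distortion apply to the point x, -y, -z); pixel columns grow to the right and rows downward; lengths in m; the calibration is good to about 2 mm. A picture is of the moment at which its call begins: read the wrist's pose just before it. There is no depth.
- manip.close_job(): hands the job in, once; it reports no verdict.
Trained networks look in a picture, given as the dict that the camera call returned (one of the last four; its "shot" number tells which), for a name from the list of things; names that differ only in an ending like _2 or _b are one class to them, and where a whole thing is asked for, a point or a joint stands for the part that bears it (a point fixed in the world has none). Each returns a list of dicts, best first, with "score" (0 to 1); they miss things now and then, are a little off and sometimes report something else, mostly with a low value. They report only what shows in the picture. A call takes as long as a camera call.
- manip.search_frame(picture, label): "at" ([x, y, z] in m, in world coordinates, good to about 4 mm: the middle of the surface that is visible of it).
The state is a dict: "t": time; "q": joint angles; "qd": joint speeds; "effort": joint torques, N m; "position": TCP position; "tool_rot": TCP orientation; "ft_force": force on the tool from outside, world axes, zero at the start; "torque": the same for the moment, N m; "width": opening from 0.0 (shut) to 1.0 (fully open).
Only numpy, scipy, OpenCV 4.12 (cv2) and the standard library are available. Lean on these libraries where they do the work, as an engineer would, in place of code of your own. Each camera call takes 0.05 s, during which the arm holds its last target.

## Working session

There is one attempt and no reset: what is moved stays moved. The work goes in short steps, Python scripts to look and compute and a tool call to move; the robot and the scene stay as the last step left them, time stands still between calls to the robot, and variables do not carry over. Pictures are saved under pics/ and viewed, and the job is handed in when it is done.

Besides the shell and the picture viewer there is one more tool, called after "Call:" as name(argument=value, ...) on one line, values as JSON. move_arm: Moves the arm, as the interface text tells. Scaled input: -1 to 1 covers 120 mm each way for a shift and 1.5 rad each way for a turn. Its arguments: {"type":"object","properties":{"plan":{"type":"array"},"squeeze":{"type":"number"}},"required":["plan"]}

```bash
mkdir -p pics
cat > h.py <<'E'
from station import manip
import numpy as np, cv2
def shot(n,f=None):
    p=manip.read_camera(n)
    if f: cv2.imwrite('pics/'+f,p['frame'][:,:,::-1])
    return p
def proj(p,X):
    X=np.asarray(X,float); c=p['extrinsics']@np.r_[X,1]
    v=np.array([c[0],-c[1],-c[2]]); u=p['K']@v; return u[:2]/u[2]
E
python3 - <<'E'
from h import *
s=manip.state(); print({k:np.round(v,3) for k,v in s.items()}, manip.grip_depth)
a=shot('scene','s0.png'); b=shot('top','t0.png')
for n,p in (('scene',a),('top',b)):
    print(n,p['K'].round(1).tolist(),p['extrinsics'].round(3).tolist(), [k for k in p])
    for l in ['stand','plain_side','magnifying_side','rim_top','pivot','bottle','jar','bowl','comb','brush','tin','stand_front']:
        try: print(l,[(np.round(d['at'],3).tolist(),round(d['score'],2)) for d in manip.search_frame(p,l)[:2]])
        except Exception as e: print(l,e)
E
```

```text
{'t': np.float64(0.0), 'q': array([-1.342,  0.616, -0.013,  1.425,  0.008,  1.103, -0.04 ]), 'qd': array([ 0.001,  0.   ,  0.002,  0.002,  0.001, -0.001, -0.001]), 'effort': array([-0.0000e+00, -4.5894e+01,  2.0900e-01, -1.6574e+01, -6.1000e-02,
        2.1000e-02,  0.0000e+00]), 'position': array([0.164, 0.628, 0.217]), 'tool_rot': array([-3.139,  0.   ,  2.886]), 'ft_force': array([-0.394, -0.389,  0.878]), 'torque': array([-0.001,  0.014,  0.046]), 'width': np.float64(1.003)} 0.0188
scene [[536.5, 0.0, 262.1], [0.0, 536.5, 211.2], [0.0, 0.0, 1.0]] [[0.725, 0.689, 0.002, -0.408], [-0.58, 0.609, 0.542, 0.259], [0.372, -0.394, 0.841, -2.049], [0.0, 0.0, 0.0, 1.0]] ['frame', 'K', 'extrinsics', 'shot']
stand [([0.579, -0.071, 0.16], 0.91)]
plain_side [([0.544, -0.105, 0.249], 0.46), ([0.573, -0.062, 0.197], 0.25)]
magnifying_side [([0.574, -0.056, 0.196], 0.74), ([0.544, 0.126, 0.052], 0.51)]
rim_top [([0.57, -0.059, 0.198], 0.7)]
pivot [([0.578, -0.067, 0.167], 0.62)]
bottle [([0.584, -0.25, 0.091], 0.94)]
jar [([0.543, 0.124, 0.054], 0.74)]
bowl []
comb [([0.44, -0.11, 0.003], 0.77)]
[... 276 characters left out ...]
], [0.992, -0.011, 0.126, -0.572], [-0.126, -0.008, 0.992, -1.242], [0.0, 0.0, 0.0, 1.0]] ['frame', 'K', 'extrinsics', 'shot']
stand [([0.552, -0.057, 0.166], 0.91), ([0.463, 0.5, 0.015], 0.68)]
plain_side [([0.535, -0.056, 0.256], 0.72)]
magnifying_side [([0.567, -0.053, 0.212], 0.96)]
rim_top [([0.557, -0.05, 0.223], 0.91)]
pivot [([0.552, -0.051, 0.169], 0.47)]
bottle [([0.565, -0.23, 0.101], 0.81)]
jar [([0.53, 0.128, 0.057], 0.69)]
bowl [([0.727, -0.006, 0.021], 0.76), ([0.549, -0.053, 0.165], 0.43)]
comb [([0.435, -0.112, 0.006], 0.83)]
brush [([0.725, -0.005, 0.021], 0.66), ([0.462, 0.502, 0.019], 0.58)]
tin [([0.445, -0.479, 0.021], 0.94)]
stand_front [([0.553, -0.049, 0.167], 0.67)]
```

View pics/s0.png

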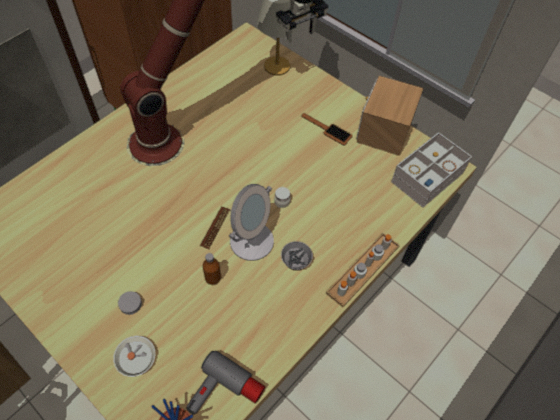

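View pics/t0.png

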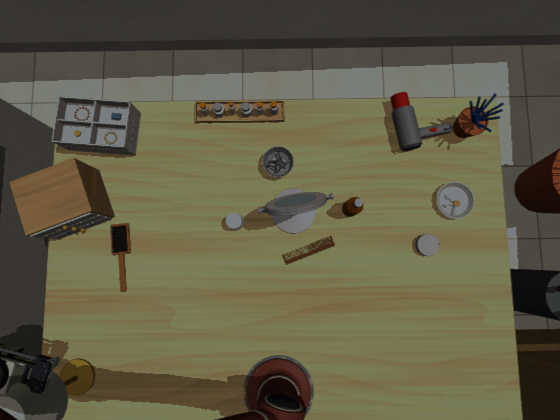

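Run:
```python
import cv2
a=cv2.imread('pics/s0.png')[170:270,190:330]; b=cv2.imread('pics/t0.png')[140:270,210:370]
cv2.imwrite('pics/s0z.png',cv2.resize(a,None,fx=5,fy=5,interpolation=cv2.INTER_CUBIC)); cv2.imwrite('pics/t0z.png',cv2.resize(b,None,fx=4.5,fy=4.5,interpolation=cv2.INTER_CUBIC))
```

```text
(no output)
```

View pics/s0z.png

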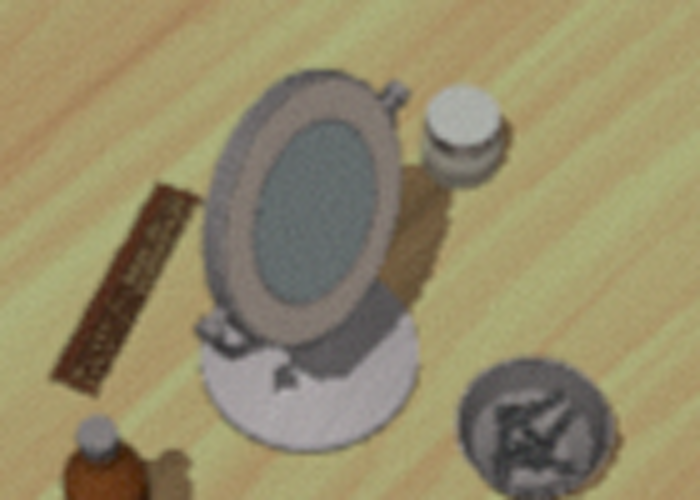

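View pics/t0z.png

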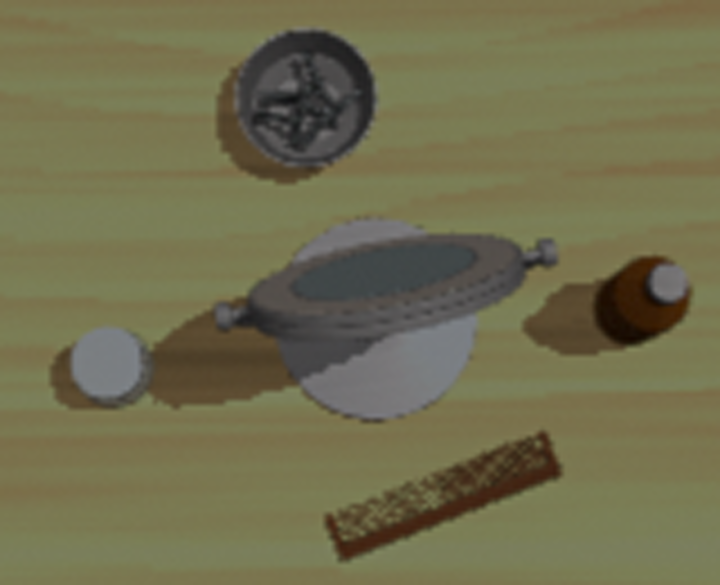

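```bash
cat > fit.py <<'E'
from h import *
from scipy.optimize import least_squares
def pts(x,y,yaw,th,r,d,n=90,base=185e-3):
    R=cv2.Rodrigues(np.array([0,0,yaw]))[0]@cv2.Rodrigues(np.array([0,th,0]))[0]
    a=np.linspace(0,2*np.pi,n); L=np.c_[np.full(n,d),r*np.cos(a),r*np.sin(a)]
    return (R@L.T).T+[x,y,base]
def box(p,P):
    q=np.array([proj(p,X) for X in P]); return np.r_[q.min(0),q.max(0)]
E
cat > f1.py <<'E'
from fit import *
a=shot('scene');b=shot('top')
gs=np.array([252,118,380,305])/5+[190,170]*2; gt=np.array([290,241,477,301])/4.5+[210,140]*2
rs=np.array([ (398,95),(212,330)])/5+[190,170]; rt=np.array([(222,318),(546,253)])/4.5+[210,140]
def res(v):
    x,y,yaw,th,k=v; l=np.array([-np.sin(yaw),np.cos(yaw),0])*k; c=np.array([x,y,.185])
    P=pts(x,y,yaw,th,.057,.008)
    return np.r_[box(a,P)-gs,box(b,P)-gt,proj(a,c+l)-rs[0],proj(a,c-l)-rs[1],proj(b,c+l)-rt[0],proj(b,c-l)-rt[1]]
s=least_squares(res,[.55,-.055,-.1,-.4,.108],loss='soft_l1'); print(s.x.round(4)); print(res(s.x).round(1))
x,y,yaw,th,k=s.x
for p,f in ((a,'s1.png'),(b,'t1.png')):
    im=cv2.resize(p['frame'][:,:,::-1],None,fx=4,fy=4)
    def dr(P,c): cv2.polylines(im,[np.int32([proj(p,X)*4+2 for X in P])],True,c,1)
    dr(pts(x,y,yaw,th,.057,.008),(0,0,255));dr(pts(x,y,yaw,th,.088,.008),(0,255,0));dr(pts(x,y,yaw,th,.088,-.008),(0,255,0))
    dr(pts(x,y,0,np.pi/2,.074,0,base=.005),(255,0,0))
    u=proj(p,[x,y,.1])*4; u=np.int32(u); cv2.imwrite('pics/'+f,im[u[1]-250:u[1]+250,u[0]-300:u[0]+300])
E
python3 f1.py
```

```text
[ 0.5666 -0.0543  0.1797 -0.442   0.1037]
[-0.1  0.5 -1.1 -0.6  0.3 -0.2 -1.3  0.2 -0.5 -0.1 -0.6  0.  -0.2 -1.2
 -0.3 -0.5]Traceback (most recent call last):
  File "f1.py", line 15, in <module>
    dr(pts(x,y,0,np.pi/2,.074,0,base=.005),(255,0,0))
       ~~~^^^^^^^^^^^^^^^^^^^^^^^^^^^^^^^^
  File "fit.py", line 4, in pts
    R=cv2.Rodrigues(np.array([0,0,yaw]))[0]@cv2.Rodrigues(np.array([0,th,0]))[0]
      ~~~~~~~~~~~~~^^^^^^^^^^^^^^^^^^^^^
cv2.error: OpenCV(4.12.0) /io/opencv/modules/calib3d/src/calibration_base.cpp:151: error: (-210:Unsupported format or combination of formats) The matrices must have 32f or 64f data type in function 'Rodrigues'
```

```bash
sed -i 's/\[0,0,yaw\]/[0,0,float(yaw)]/;s/\[0,th,0\]/[0,float(th),0]/' fit.py; python3 f1.py
python3 - <<'E'
from h import *
p=shot('wrist','w1.png'); print(p['K'].round(1).tolist(),p['tool_from_camera'].round(3).tolist())
E
```

```text
[ 0.5666 -0.0543  0.1797 -0.442   0.1037]
[-0.1  0.5 -1.1 -0.6  0.3 -0.2 -1.3  0.2 -0.5 -0.1 -0.6  0.  -0.2 -1.2
 -0.3 -0.5]
[[364.0, 0.0, 279.8], [0.0, 364.0, 212.5], [0.0, 0.0, 1.0]] [[0.001, 0.955, 0.296, 0.082], [1.0, -0.0, -0.001, 0.0], [-0.001, 0.296, -0.955, -0.166], [0.0, 0.0, 0.0, 1.0]]
```

View pics/s1.png

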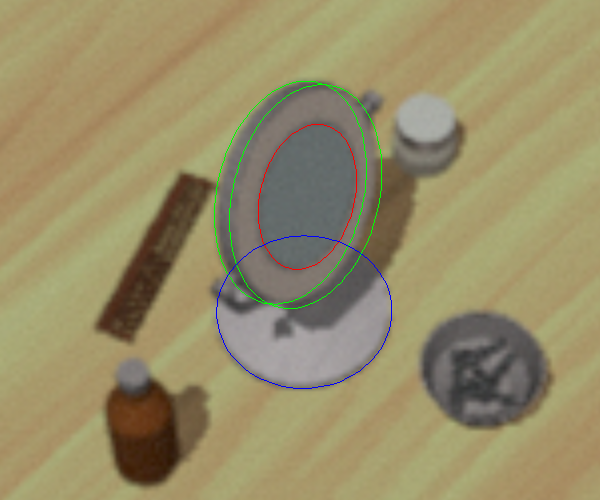

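View pics/t1.png

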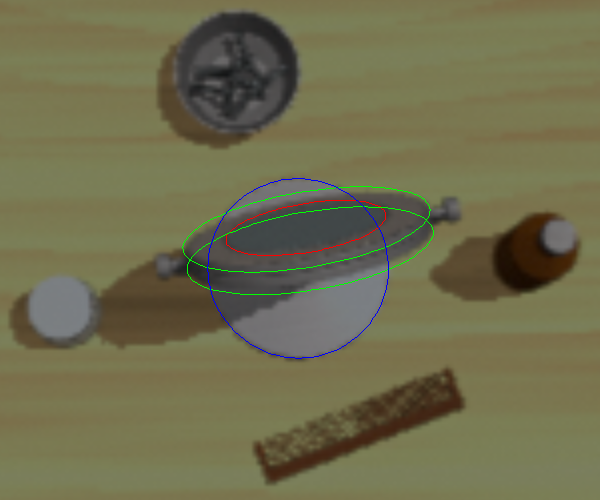

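Call:
move_arm(plan=[{"claw":1,"x":0,"y":0,"z":-0.4,"roll":0},{"claw":1,"x":0,"y":0,"z":-0.8,"roll":-0.1},{"claw":1,"x":-0.4,"y":-0.4,"z":-1,"roll":-0.2},{"claw":1,"x":-0.7,"y":-0.7,"z":-1,"roll":-0.29},{"claw":1,"x":-1,"y":-1,"z":-1,"roll":-0.29},{"claw":1,"x":-1,"y":-1,"z":-1,"roll":-0.29},{"claw":1,"x":-1,"y":-1,"z":-1,"roll":-0.29}], squeeze=5)

```text
t: 2.25
position: [0.2538, 0.4789, 0.3397]
tool_rot: [-3.141, 0.003, -2.97]
ft_force: [-0.1, -0.2, 1.3]
width: 0.449
```

```bash
cat > go.py <<'E'
from h import *
import sys
from scipy.spatial.transform import Rotation as Ro
SX,SY,YAW=0.5666,-0.0543,0.18
# usage: go.py lx ly h  (stand-local mm rel. pivot) -> shifts
def rep(args):
    s=manip.state(); R=Ro.from_euler('xyz',s['tool_rot']).as_matrix(); p=s['position']
    Z=Ro.from_euler('z',YAW).as_matrix(); c=np.array([SX,SY,.185])
    print('t',round(float(s['t']),2),'pos',p.round(3),'rot',np.round(s['tool_rot'],3),'local mm',(Z.T@(p-c)*1000).round(1),'q',np.round(s['q'],2),'F',np.round(Z.T@s['ft_force'],2),'w',round(float(s['width']),2))
    print('roll to yaw 3.322:',round(-(((YAW+np.pi-s['tool_rot'][2])+np.pi)%(2*np.pi)-np.pi)/1.5,3))
    for i in range(0,len(args),3):
        T=c+Z@(np.array(args[i:i+3])/1000); print(args[i:i+3],'world',T.round(3),'shift',(R.T@(T-p)/.12).round(3))
if __name__=='__main__': rep(list(map(float,sys.argv[1:])))
E
python3 go.py 40 0 180
```

```text
t 2.25 pos [0.254 0.479 0.34 ] rot [-3.141e+00  3.000e-03 -2.970e+00] local mm [-212.3  580.6  154.7] q [-1.06  0.35 -0.1   1.53  0.04  1.26  0.58] F [-0.16 -0.14  1.28] w 0.45
roll to yaw 3.322: -0.006
[40.0, 0.0, 180.0] world [ 0.606 -0.047  0.365] shift [-2.144 -4.821 -0.2  ]
```

Call:
move_arm(plan=[{"claw":1,"x":-0.2,"y":-0.4,"z":-0.1,"roll":0},{"claw":1,"x":-0.4,"y":-0.8,"z":-0.2,"roll":0},{"claw":1,"x":-0.5,"y":-1,"z":-0.3,"roll":0},{"claw":1,"x":-0.5,"y":-1,"z":-0.3,"roll":0},{"claw":1,"x":-0.5,"y":-1,"z":-0.3,"roll":0}])

```text
t: 2.75
position: [0.3332, 0.3717, 0.3764]
tool_rot: [3.141, 0.003, -2.971]
ft_force: [0.0, 0.6, -0.4]
width: 0.028
```

Call:
move_arm(plan=[{"claw":1,"x":-0.2,"y":-0.4,"z":0,"roll":0},{"claw":1,"x":-0.4,"y":-0.8,"z":0,"roll":0},{"claw":1,"x":-0.5,"y":-1,"z":0,"roll":0},{"claw":1,"x":-0.5,"y":-1,"z":0,"roll":0},{"claw":1,"x":-0.5,"y":-1,"z":0,"roll":0}])

```text
t: 3.25
position: [0.4117, 0.2657, 0.3758]
tool_rot: [3.14, 0.001, -2.968]
ft_force: [0.0, 0.6, 0.6]
width: 0.006
```

Call:
move_arm(plan=[{"claw":1,"x":-0.2,"y":-0.4,"z":0,"roll":0},{"claw":1,"x":-0.4,"y":-0.8,"z":0,"roll":0},{"claw":1,"x":-0.5,"y":-1,"z":0,"roll":0},{"claw":1,"x":-0.5,"y":-1,"z":0,"roll":0},{"claw":1,"x":-0.5,"y":-1,"z":0,"roll":0}])

```text
t: 3.75
position: [0.4906, 0.1608, 0.375]
tool_rot: [3.138, -0.0, -2.964]
ft_force: [-0.7, 0.4, 0.1]
width: 0.007
```

```bash
python3 go.py 40 0 180
```

```text
t 3.75 pos [0.491 0.161 0.375] rot [ 3.138 -0.    -2.964] local mm [-36.2 225.2 190. ] q [-0.42  0.28  0.09  1.53 -0.03  1.33  1.42] F [-0.62  0.49  0.1 ] w 0.01
roll to yaw 3.322: -0.002
[40.0, 0.0, 180.0] world [ 0.606 -0.047  0.365] shift [-0.64  -1.876  0.076]
```

Call:
move_arm(plan=[{"claw":1,"x":-0.2,"y":-0.4,"z":0,"roll":0},{"claw":1,"x":-0.4,"y":-0.8,"z":0,"roll":0},{"claw":1,"x":-0.5,"y":-1,"z":0,"roll":0},{"claw":1,"x":-0.5,"y":-1,"z":0,"roll":0}])

```text
t: 4.15
position: [0.5721, 0.0519, 0.3734]
tool_rot: [3.139, -0.001, -2.967]
ft_force: [-0.0, 0.1, -0.2]
width: 0.006
```

Call:
move_arm(plan=[{"claw":1,"x":0,"y":-0.4,"z":0,"roll":0},{"claw":1,"x":-0.1,"y":-0.8,"z":0,"roll":0},{"claw":1,"x":-0.14,"y":-0.88,"z":0,"roll":0},{"claw":1,"x":-0.14,"y":-0.88,"z":0,"roll":0}])

```text
t: 4.55
position: [0.6073, -0.0473, 0.3724]
tool_rot: [3.137, -0.002, -2.965]
ft_force: [-0.7, 0.4, -0.5]
width: 0.003
```

```bash
python3 go.py 20 0 50
python3 - <<'E'
from h import *
shot('scene','s2.png'); shot('wrist','w2.png')
a=cv2.imread('pics/s2.png')[90:280,160:360]; cv2.imwrite('pics/s2z.png',cv2.resize(a,None,fx=3,fy=3))
E
```

```text
t 4.55 pos [ 0.607 -0.047  0.372] rot [ 3.137e+00 -2.000e-03 -2.965e+00] local mm [ 41.3  -0.4 187.4] q [-0.06  0.46  0.17  1.28 -0.08  1.42  1.86] F [-0.57  0.5  -0.54] w 0.0
roll to yaw 3.322: -0.002
[20.0, 0.0, 50.0] world [ 0.586 -0.051  0.235] shift [ 0.175 -0.002  1.146]
```

View pics/s2z.png

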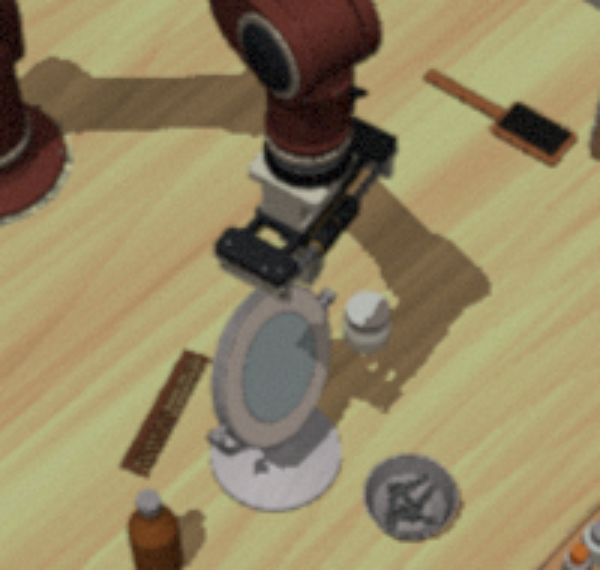

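View pics/w2.png

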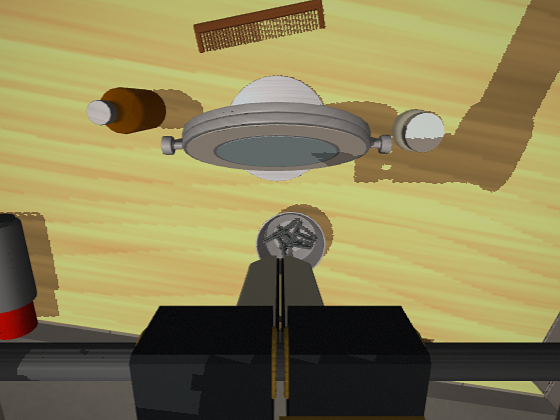

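Call:
move_arm(plan=[{"claw":1,"x":0,"y":0,"z":0.4,"roll":0},{"claw":1,"x":0,"y":0,"z":0.8,"roll":0},{"claw":1,"x":0.1,"y":0,"z":1,"roll":0},{"claw":1,"x":0.3,"y":0,"z":1,"roll":0},{"claw":1,"x":0.4,"y":0,"z":1,"roll":0},{"claw":1,"x":0.4,"y":0,"z":1,"roll":0}])

```text
t: 5.25
position: [0.5578, -0.0492, 0.2536]
tool_rot: [3.134, -0.002, -2.956]
ft_force: [0.2, 0.3, 0.2]
width: 0.006
```

```bash
python3 go.py -10 0 65 -30 0 50 -45 0 30 -50 0 8
```

```text
t 5.25 pos [ 0.558 -0.049  0.254] rot [ 3.134e+00 -2.000e-03 -2.956e+00] local mm [-7.7  6.6 68.6] q [-0.05  0.44  0.16  1.64 -0.09  1.07  1.89] F [0.24 0.24 0.21] w 0.01
roll to yaw 3.322: 0.003
[-10.0, 0.0, 65.0] world [ 0.557 -0.056  0.25 ] shift [ 0.019 -0.055  0.029]
[-30.0, 0.0, 50.0] world [ 0.537 -0.06   0.235] shift [ 0.186 -0.055  0.155]
[-45.0, 0.0, 30.0] world [ 0.522 -0.062  0.215] shift [ 0.31  -0.056  0.322]
[-50.0, 0.0, 8.0] world [ 0.517 -0.063  0.193] shift [ 0.352 -0.057  0.505]
```

Call:
move_arm(plan=[{"claw":1,"x":0.06,"y":-0.03,"z":0.04,"roll":0},{"claw":1,"x":0.12,"y":-0.05,"z":0.09,"roll":0},{"claw":1,"x":0.18,"y":-0.05,"z":0.15,"roll":0},{"claw":1,"x":0.18,"y":-0.05,"z":0.15,"roll":0}])

```text
t: 5.65
position: [0.5359, -0.0592, 0.2343]
tool_rot: [3.133, -0.005, -2.957]
ft_force: [0.4, -0.8, -0.4]
width: 0.005
```

```bash
python3 go.py  -45 0 30 -50 0 8
python3 - <<'E'
from h import *
shot('scene','s3.png'); shot('wrist','w3.png')
a=cv2.imread('pics/s3.png')[90:280,160:360]; cv2.imwrite('pics/s3z.png',cv2.resize(a,None,fx=3,fy=3))
E
```

```text
t 5.65 pos [ 0.536 -0.059  0.234] rot [ 3.133 -0.005 -2.957] local mm [-31.1   0.7  49.3] q [-0.03  0.43  0.16  1.72 -0.09  1.    1.91] F [ 0.23 -0.87 -0.41] w 0.0
roll to yaw 3.322: 0.003
[-45.0, 0.0, 30.0] world [ 0.522 -0.062  0.215] shift [ 0.115 -0.007  0.161]
[-50.0, 0.0, 8.0] world [ 0.517 -0.063  0.193] shift [ 0.156 -0.008  0.345]
```

View pics/s3z.png

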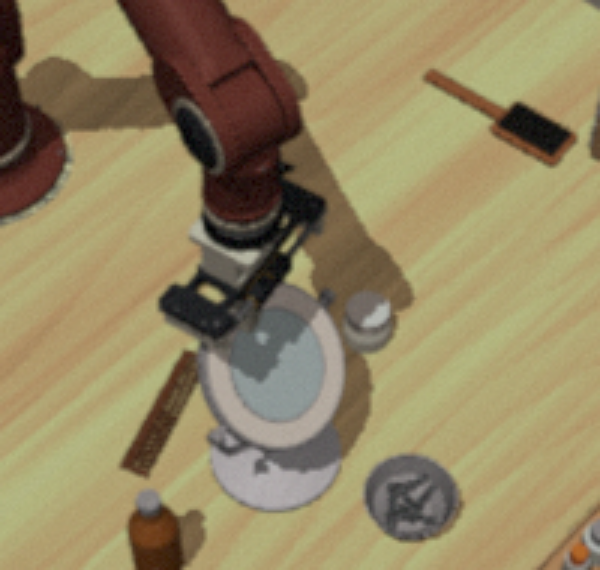

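View pics/w3.png

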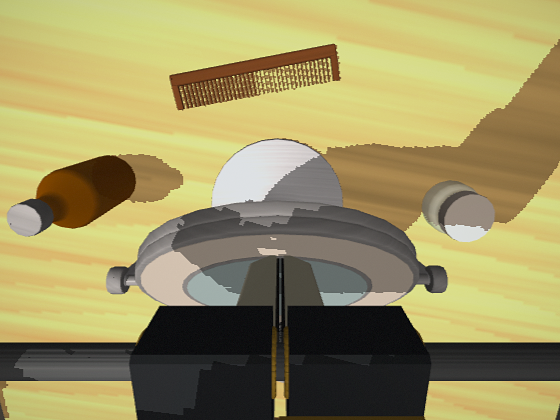

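The mirror is tilting as intended (the glass reflects the finger at about (280,258) in the wrist view), and the stand is where it was. I'll keep going.

Call:
move_arm(plan=[{"claw":1,"x":0.06,"y":0,"z":0.08,"roll":0},{"claw":1,"x":0.12,"y":0,"z":0.16,"roll":0},{"claw":1,"x":0.14,"y":0,"z":0.25,"roll":0},{"claw":1,"x":0.16,"y":0,"z":0.34,"roll":0},{"claw":1,"x":0.16,"y":0,"z":0.34,"roll":0}])

```text
t: 6.25
position: [0.517, -0.0624, 0.1926]
tool_rot: [3.133, -0.006, -2.957]
ft_force: [0.3, -0.4, -0.4]
width: 0.008
```

```bash
python3 go.py  -52 0 -12 -52 0 -30 -48 0 -45 -42 0 -55
python3 - <<'E'
from h import *
shot('scene','s4.png'); 
a=cv2.imread('pics/s4.png')[90:280,160:360]; cv2.imwrite('pics/s4z.png',cv2.resize(a,None,fx=3,fy=3))
E
```

```text
t 6.25 pos [ 0.517 -0.062  0.193] rot [ 3.133 -0.006 -2.957] local mm [-50.2   0.9   7.6] q [-0.02  0.45  0.15  1.83 -0.09  0.88  1.93] F [ 0.21 -0.47 -0.4 ] w 0.01
roll to yaw 3.322: 0.003
[-52.0, 0.0, -12.0] world [ 0.515 -0.064  0.173] shift [ 0.014 -0.009  0.163]
[-52.0, 0.0, -30.0] world [ 0.515 -0.064  0.155] shift [ 0.013 -0.01   0.313]
[-48.0, 0.0, -45.0] world [ 0.519 -0.063  0.14 ] shift [-0.021 -0.011  0.438]
[-42.0, 0.0, -55.0] world [ 0.525 -0.062  0.13 ] shift [-0.072 -0.012  0.521]
```

View pics/s4z.png

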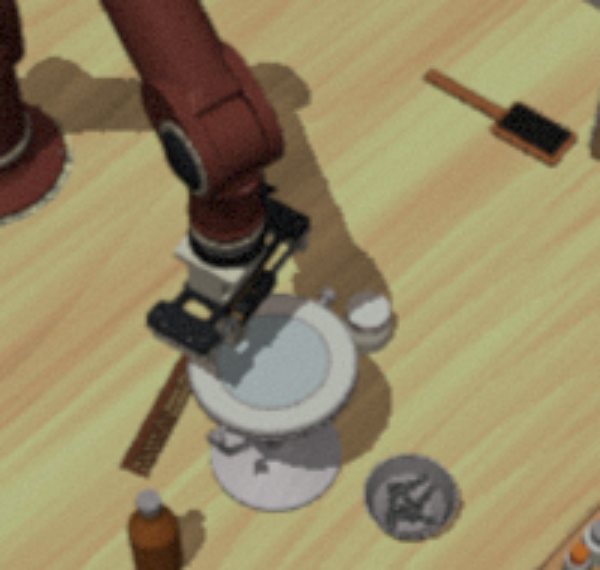

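Call:
move_arm(plan=[{"claw":1,"x":0.01,"y":0,"z":0.08,"roll":0},{"claw":1,"x":0.01,"y":0,"z":0.16,"roll":0},{"claw":1,"x":0.01,"y":0,"z":0.24,"roll":0},{"claw":1,"x":0.01,"y":0,"z":0.31,"roll":0},{"claw":1,"x":0,"y":0,"z":0.37,"roll":0},{"claw":1,"x":-0.02,"y":0,"z":0.44,"roll":0},{"claw":1,"x":-0.02,"y":0,"z":0.44,"roll":0}])

```text
t: 7.0
position: [0.5191, -0.0611, 0.139]
tool_rot: [3.132, -0.008, -2.957]
ft_force: [0.8, -0.6, -0.2]
width: 0.005
```

```bash
python3 go.py -46 0 -50 -40 0 -60 -32 0 -62
python3 - <<'E'
from h import *
shot('scene','s5.png'); shot('top','t5.png') 
a=cv2.imread('pics/s5.png')[90:280,160:360]; cv2.imwrite('pics/s5z.png',cv2.resize(a,None,fx=3,fy=3))
E
```

```text
t 7.0 pos [ 0.519 -0.061  0.139] rot [ 3.132 -0.008 -2.957] local mm [-48.    1.8 -46. ] q [-0.01  0.53  0.14  1.88 -0.11  0.75  1.94] F [ 0.64 -0.74 -0.21] w 0.0
roll to yaw 3.322: 0.003
[-46.0, 0.0, -50.0] world [ 0.521 -0.063  0.135] shift [-0.017 -0.015  0.033]
[-40.0, 0.0, -60.0] world [ 0.527 -0.061  0.125] shift [-0.067 -0.016  0.116]
[-32.0, 0.0, -62.0] world [ 0.535 -0.06   0.123] shift [-0.134 -0.017  0.132]
```

View pics/s5z.png

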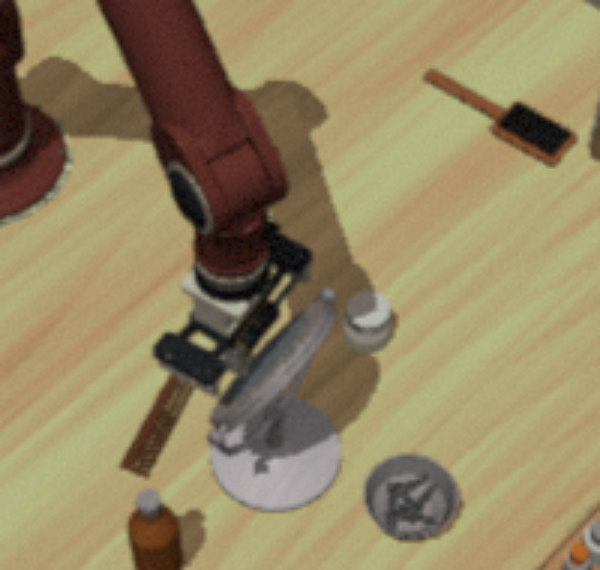

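Call:
move_arm(plan=[{"claw":1,"x":-0.02,"y":0,"z":0.05,"roll":0},{"claw":1,"x":-0.035,"y":0,"z":0.1,"roll":0},{"claw":1,"x":-0.035,"y":0,"z":0.1,"roll":0}])

```text
t: 7.4
position: [0.5234, -0.0603, 0.1272]
tool_rot: [3.132, -0.007, -2.957]
ft_force: [-1.0, 0.3, -0.4]
width: 0.006
```

```bash
python3 go.py -95 0 -40 -95 0 60
python3 - <<'E'
from h import *
shot('scene','s6.png'); shot('top','t6.png') 
a=cv2.imread('pics/s6.png')[90:280,160:360]; cv2.imwrite('pics/s6z.png',cv2.resize(a,None,fx=3,fy=3))
E
```

```text
t 7.4 pos [ 0.523 -0.06   0.127] rot [ 3.132 -0.007 -2.957] local mm [-43.6   1.9 -57.8] q [-0.01  0.55  0.13  1.88 -0.12  0.73  1.95] F [-0.93  0.49 -0.44] w 0.01
roll to yaw 3.322: 0.003
[-95.0, 0.0, -40.0] world [ 0.473 -0.071  0.145] shift [ 0.43  -0.012 -0.146]
[-95.0, 0.0, 60.0] world [ 0.473 -0.071  0.245] shift [ 0.435 -0.004 -0.979]
```

View pics/s6z.png

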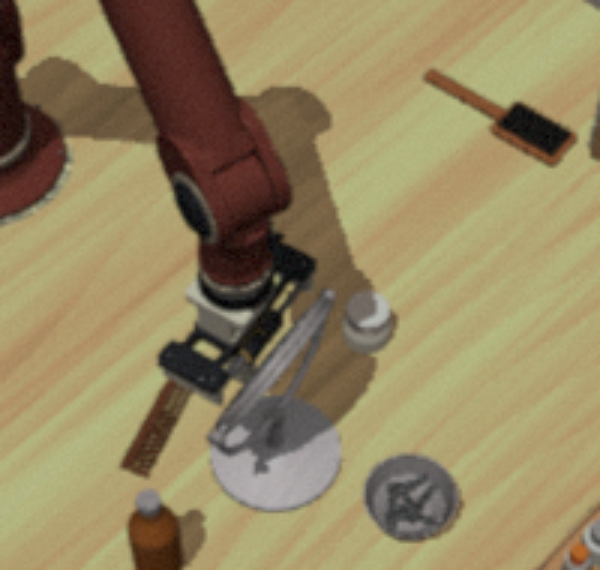

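Call:
move_arm(plan=[{"claw":1,"x":0.2,"y":0,"z":0,"roll":0},{"claw":1,"x":0.35,"y":0,"z":-0.2,"roll":0},{"claw":1,"x":0.35,"y":0,"z":-0.6,"roll":0},{"claw":1,"x":0.35,"y":0,"z":-1,"roll":0},{"claw":1,"x":0.35,"y":0,"z":-1,"roll":0}])

```text
t: 8.0
position: [0.4874, -0.07, 0.2545]
tool_rot: [3.137, 0.008, -2.957]
ft_force: [0.8, 0.4, 0.6]
width: 0.007
```

Call:
move_arm(plan=[{"claw":1,"x":0,"y":0,"z":-0.4,"roll":0},{"claw":1,"x":0,"y":0,"z":-0.8,"roll":0},{"claw":1,"x":-0.3,"y":0,"z":-1,"roll":0},{"claw":1,"x":-0.7,"y":0,"z":-1,"roll":0},{"claw":1,"x":-1,"y":0,"z":-1,"roll":0},{"claw":1,"x":-1,"y":0,"z":-1,"roll":0}])

```text
t: 8.6
position: [0.6075, -0.0463, 0.3721]
tool_rot: [3.135, 0.006, -2.953]
ft_force: [-0.9, 0.1, -1.8]
width: 0.008
```

```bash
python3 go.py 85 0 180 85 0 40
python3 - <<'E'
from h import *
shot('scene','s7.png'); shot('top','t7.png') 
a=cv2.imread('pics/s7.png')[90:280,160:360]; cv2.imwrite('pics/s7z.png',cv2.resize(a,None,fx=3,fy=3))
E
```

```text
t 8.6 pos [ 0.608 -0.046  0.372] rot [ 3.135  0.006 -2.953] local mm [ 41.7   0.5 187.1] q [-0.05  0.45  0.17  1.28 -0.08  1.4   1.87] F [-0.83  0.28 -1.79] w 0.01
roll to yaw 3.322: 0.006
[85.0, 0.0, 180.0] world [ 0.65  -0.039  0.365] shift [-0.361 -0.008  0.062]
[85.0, 0.0, 40.0] world [ 0.65  -0.039  0.225] shift [-0.353 -0.015  1.228]
```

View pics/s7z.png

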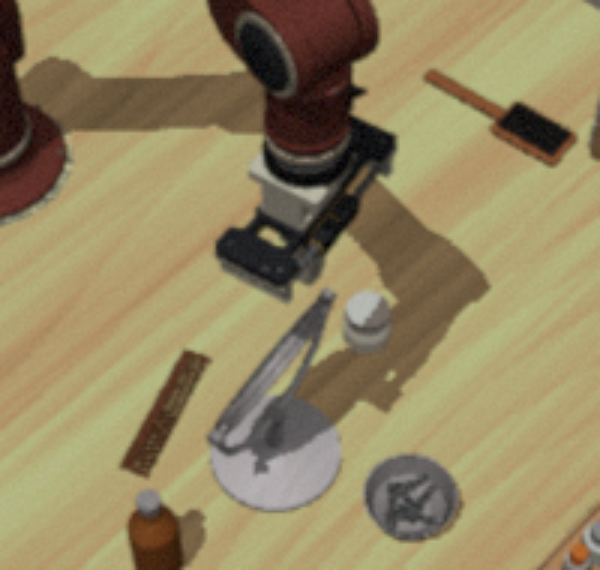

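Call:
move_arm(plan=[{"claw":1,"x":-0.25,"y":0,"z":0,"roll":0},{"claw":1,"x":-0.38,"y":0,"z":0.3,"roll":0},{"claw":1,"x":-0.38,"y":0,"z":0.7,"roll":0},{"claw":1,"x":-0.38,"y":0,"z":1,"roll":0},{"claw":1,"x":-0.38,"y":0,"z":1,"roll":0},{"claw":1,"x":-0.38,"y":0,"z":1,"roll":0}])

```text
t: 9.3
position: [0.6494, -0.0402, 0.2553]
tool_rot: [3.137, 0.006, -2.958]
ft_force: [0.7, -1.2, 0.8]
width: 0.006
```

```bash
python3 go.py 60 0 50 40 0 50 25 0 50
```

```text
t 9.3 pos [ 0.649 -0.04   0.255] rot [ 3.137  0.006 -2.958] local mm [83.9 -1.  70.3] q [-0.06  0.59  0.16  1.38 -0.1   1.18  1.87] F [ 0.45 -1.33  0.83] w 0.01
roll to yaw 3.322: 0.003
[60.0, 0.0, 50.0] world [ 0.626 -0.044  0.235] shift [0.2   0.008 0.168]
[40.0, 0.0, 50.0] world [ 0.606 -0.047  0.235] shift [0.367 0.009 0.167]
[25.0, 0.0, 50.0] world [ 0.591 -0.05   0.235] shift [0.492 0.009 0.167]
```

Call:
move_arm(plan=[{"claw":1,"x":0,"y":0,"z":0.17,"roll":0},{"claw":1,"x":0.15,"y":0,"z":0.17,"roll":0},{"claw":1,"x":0.22,"y":0,"z":0.17,"roll":0},{"claw":1,"x":0.29,"y":0,"z":0.17,"roll":0},{"claw":1,"x":0.36,"y":0,"z":0.17,"roll":0},{"claw":1,"x":0.43,"y":0,"z":0.17,"roll":0},{"claw":1,"x":0.49,"y":0,"z":0.17,"roll":0},{"claw":1,"x":0.49,"y":0,"z":0.17,"roll":0}])

```text
t: 10.1
position: [0.5905, -0.0512, 0.2348]
tool_rot: [3.137, 0.005, -2.958]
ft_force: [-0.0, 0.2, 0.8]
width: 0.009
```

```bash
python3 go.py 16 0 50 15 0 50
python3 - <<'E'
from h import *
shot('scene','s8.png'); shot('top','t8.png') 
a=cv2.imread('pics/s8.png')[90:280,160:360]; cv2.imwrite('pics/s8z.png',cv2.resize(a,None,fx=3,fy=3))
a=cv2.imread('pics/t8.png')[140:270,210:370]; cv2.imwrite('pics/t8z.png',cv2.resize(a,None,fx=4,fy=4))
E
```

```text
t 10.1 pos [ 0.59  -0.051  0.235] rot [ 3.137  0.005 -2.958] local mm [24.1 -1.3 49.8] q [-0.04  0.51  0.16  1.58 -0.09  1.05  1.89] F [0.01 0.16 0.82] w 0.01
roll to yaw 3.322: 0.002
[16.0, 0.0, 50.0] world [ 0.582 -0.051  0.235] shift [ 0.067  0.011 -0.002]
[15.0, 0.0, 50.0] world [ 0.581 -0.052  0.235] shift [ 0.075  0.011 -0.002]
```

View pics/s8z.png

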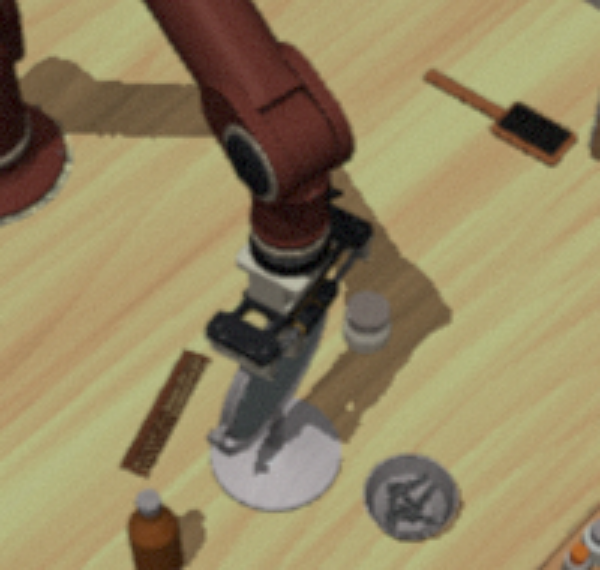

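View pics/t8z.png

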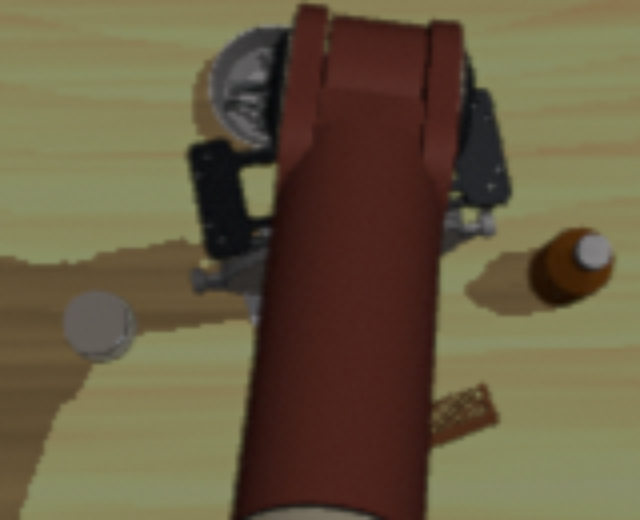

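Call:
move_arm(plan=[{"claw":1,"x":0.03,"y":0,"z":0,"roll":0},{"claw":1,"x":0.06,"y":0,"z":0,"roll":0},{"claw":1,"x":0.06,"y":0,"z":0,"roll":0}])

```text
t: 10.5
position: [0.5835, -0.0522, 0.2341]
tool_rot: [3.136, 0.004, -2.958]
ft_force: [-0.1, 0.1, 0.5]
width: 0.003
```

```bash
python3 go.py
```

```text
t 10.5 pos [ 0.584 -0.052  0.234] rot [ 3.136  0.004 -2.958] local mm [17.  -1.  49.1] q [-0.04  0.5   0.16  1.6  -0.09  1.04  1.89] F [-0.12  0.1   0.52] w 0.0
roll to yaw 3.322: 0.003
```

Call:
move_arm(plan=[{"claw":1,"x":-0.2,"y":0,"z":0,"roll":0},{"claw":1,"x":-0.5,"y":0,"z":-0.2,"roll":0},{"claw":1,"x":-0.7,"y":0,"z":-0.6,"roll":0},{"claw":1,"x":-0.7,"y":0,"z":-1,"roll":0},{"claw":1,"x":-0.7,"y":0,"z":-1,"roll":0},{"claw":1,"x":-0.7,"y":0,"z":-1,"roll":0}])

```text
t: 11.1
position: [0.6661, -0.0379, 0.3556]
tool_rot: [3.137, 0.006, -2.958]
ft_force: [-0.3, -0.4, -0.5]
width: 0.006
```

```bash
python3 go.py
python3 - <<'E'
from h import *
shot('scene','s9.png'); shot('top','t9.png') ; shot('wrist','w9.png')
a=cv2.imread('pics/s9.png')[170:270,190:330]; cv2.imwrite('pics/s9z.png',cv2.resize(a,None,fx=5,fy=5,interpolation=cv2.INTER_CUBIC))
a=cv2.imread('pics/t9.png')[140:270,210:370]; cv2.imwrite('pics/t9z.png',cv2.resize(a,None,fx=4.5,fy=4.5,interpolation=cv2.INTER_CUBIC))
E
```

```text
t 11.1 pos [ 0.666 -0.038  0.356] rot [ 3.137  0.006 -2.958] local mm [100.8  -1.7 170.6] q [-0.06  0.57  0.17  1.13 -0.1   1.44  1.85] F [-0.35 -0.37 -0.46] w 0.01
roll to yaw 3.322: 0.002
```

View pics/s9z.png

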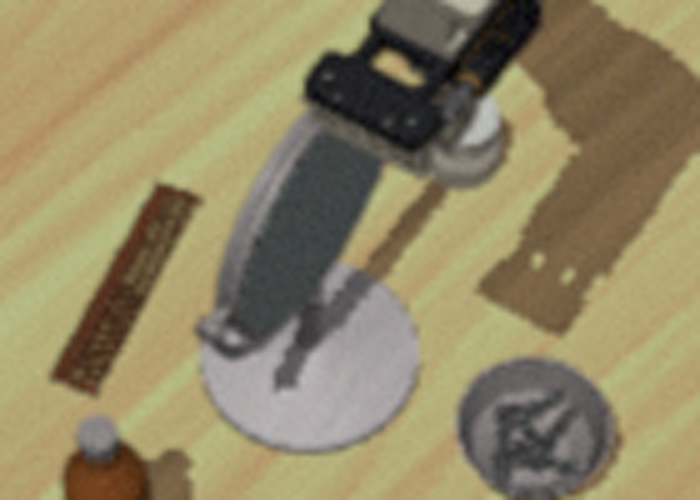

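View pics/t9z.png

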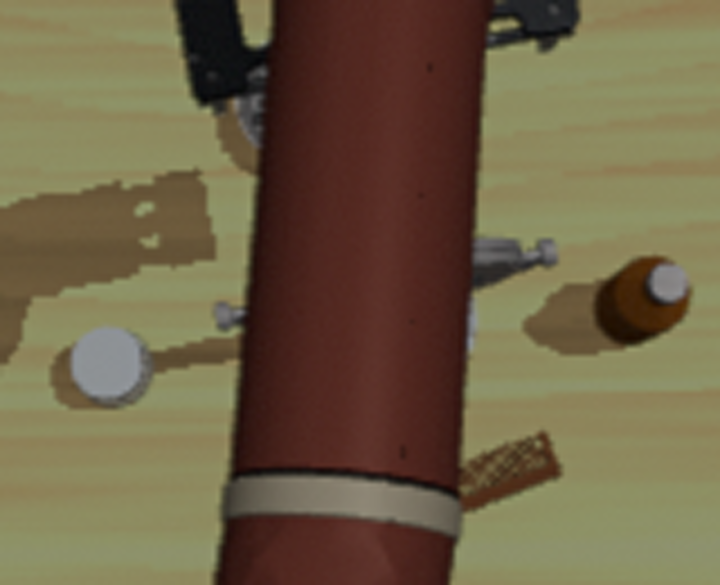

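View pics/w9.png

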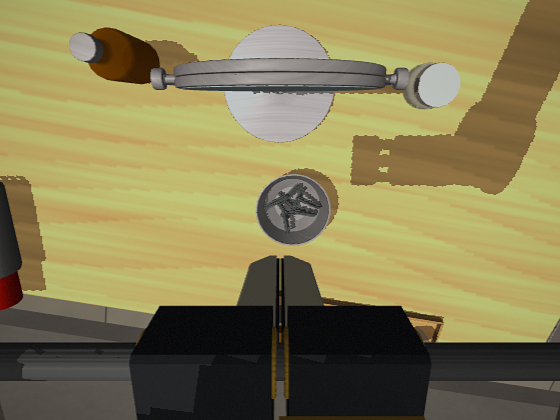

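Call:
move_arm(plan=[{"claw":1,"x":0,"y":0.4,"z":-0.2,"roll":0},{"claw":1,"x":0,"y":0.8,"z":-0.4,"roll":0},{"claw":1,"x":0,"y":1,"z":-0.4,"roll":0},{"claw":1,"x":0,"y":1,"z":-0.4,"roll":0}])

```text
t: 11.65
position: [0.6415, 0.0872, 0.4006]
tool_rot: [3.13, -0.001, -2.948]
ft_force: [-0.4, -1.3, -0.6]
width: 0.007
```

Call:
move_arm(plan=[{"claw":1,"x":0,"y":0.4,"z":0,"roll":0},{"claw":1,"x":0,"y":0.8,"z":0,"roll":0},{"claw":1,"x":0,"y":1,"z":0,"roll":0},{"claw":1,"x":0,"y":1,"z":0,"roll":0}])

```text
t: 12.05
position: [0.6164, 0.2099, 0.3996]
tool_rot: [3.127, -0.006, -2.94]
ft_force: [0.5, -0.3, 0.6]
width: 0.003
```

```bash
cat > ov.py <<'E'
from fit import *
import sys
x,y,yaw=.5666,-.0543,.1797
for n in ('scene','top'):
    p=shot(n); ims=[]
    for phi in map(float,sys.argv[1:]):
        im=cv2.resize(p['frame'][:,:,::-1],None,fx=4,fy=4,interpolation=cv2.INTER_CUBIC)
        def dr(P,c): cv2.polylines(im,[np.int32([proj(p,X)*4+2 for X in P])],True,c,1)
        dr(pts(x,y,yaw,phi,.088,.008),(0,255,0));dr(pts(x,y,yaw,phi,.088,-.008),(0,0,255))
        dr(pts(x,y,0,np.pi/2,.074,0,base=.005),(255,0,0))
        u=np.int32(proj(p,[x,y,.13])*4); ims.append(im[u[1]-250:u[1]+250,u[0]-130:u[0]+130] if n=='scene' else im[u[1]-100:u[1]+100,u[0]-200:u[0]+200])
    cv2.imwrite(f'pics/ov_{n}_{sys.argv[1]}.png',np.hstack(ims) if n=='scene' else np.vstack(ims))
E
python3 ov.py -0.12 0 0.12; python3 go.py
```

```text
t 12.15 pos [0.618 0.203 0.4  ] rot [ 3.133 -0.004 -2.949] local mm [ 97.  244.3 215.3] q [-0.42  0.53  0.14  1.07 -0.08  1.55  1.47] F [ 0.3  -0.7   0.04] w 0.0
roll to yaw 3.322: 0.009
```

View pics/ov_scene_-0.12.png

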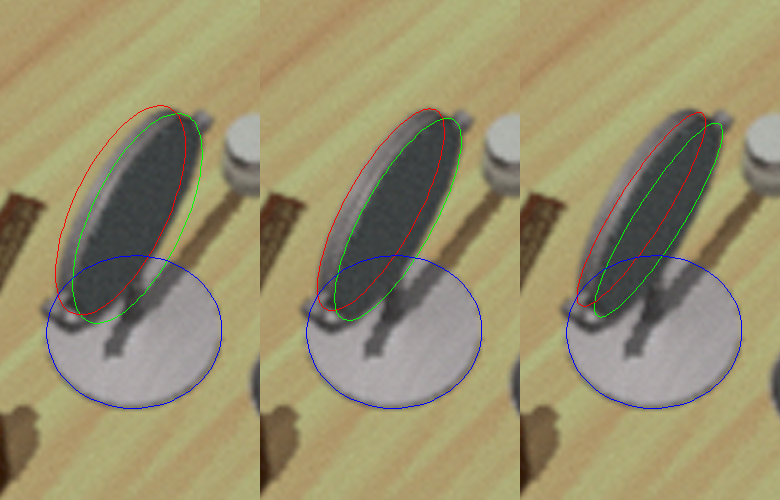

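View pics/ov_top_-0.12.png

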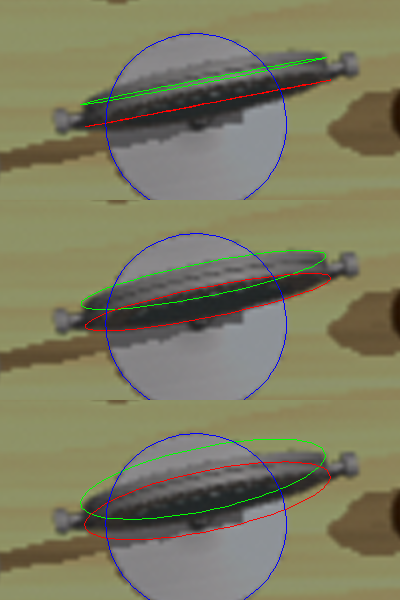

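Run:
```python
from h import *
print(manip.close_job(), manip.state()['t'])
```

```text
the job is handed in; nothing more can be done
the job is handed in; nothing more can be done
```

The mirror is turned over, with its magnifying side towards the robot, and I handed the job in after about 12 s of robot time.

- **How:** With the shut fingertips I pressed the top edge down on the robot's side, from about -0.44 through flat to about -2.7. I then moved round behind the mirror and pushed its raised edge until it stood upright against the vertical fingers, at about -3.14. I never put a finger on both sides of the mirror at once.
- **Mirror angle:** In the last scene and top pictures the upright outline fitted the mirror well, and outlines 0.12 rad to either side clearly did not. I judge the angle to be within about 0.05 rad of upright. That is a judgement from overlays, not a joint reading.
- **Stand:** The base outline and pivot ends fell on the same pixels as at the start.
- **Other objects:** The jar, bottle, comb and bowl looked unmoved. I did not check the brush and tin specifically in the last pictures, but the arm stayed well clear of them.
- **Arm:** It was about 0.2 m clear of the mirror at hand-in. Every force reading taken at the end of a move was about 2 N or less.

No check failed or disagreed with another. The early network detections of the plain side, brush and tin were unreliable, so I measured the mirror's pose by fitting it to the pictures myself.

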